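Switch on the flotation bath under its splash guard

TASK

Switch on the tissue flotation bath (the unit with the round lid): with a finger, lift the clear hinged splash guard over its toggle, flip the toggle away from you to on while the guard rests on the finger, then draw the finger out and let the guard drop fully shut. Push gently with the fingers only, without pinching, gripping or picking up anything. Leave the slide warmer's switch and everything else lying around as it is.

Things in the scene. Friction and masses are not known exactly. Their poses are not given: they have to be found in the camera images.
- bath: The tissue flotation bath, the one to switch on: fixed low off-white unit, 360 (x) x 280 (y) mm, its rear part covered by a round metal lid with a knob, 204 mm across. Origin: centre of its underside; x axis points away from the robot at zero yaw. Front deck (x -180 to -30) flat, its top 78 mm above the origin; rear part 88 mm high. The guarded toggle stands on the deck at y = -60, a nearly flush display with keys at y = +70
- warmer: The slide warmer, to be left off: fixed unit of the same build, size, deck and switch as the bath, but with a flat black rectangular hot plate with glass slides on its rear part. Origin: centre of its underside, x axis away from the robot at zero yaw
- bath_guard (a joint): Clear hinged splash guard over the bath's toggle: 0 shut, grows as its front goes up and back, stop at 1.0 rad. A light spring always closes it (0.6 N lifts its tab): it stays up only while held and drops shut when freed. A finger moved up and forward under its tab swings it up; going further in, the tab and front edge slide up along the finger (a nearly upright finger: about 0.3 rad at the off toggle, 0.55 with it on)
- bath_guard_hinge (a point): Middle of the bath guard's hinge line, along the unit's y, at the guard's bottom rear edge, 4 mm above the deck (unit x = -72, y = -60 mm). Guard: hood open below, 70 mm wide, front wall 54 mm in front of this line, top 62 mm above it, walls 3 mm; the front wall ends 46 mm above it, leaving an open notch 64 mm wide under it for a finger
- bath_guard_tab (a point): Middle of the grey finger tab at the lower edge of the bath guard's front wall, above the notch (moves with the guard): 44 mm wide, 4 mm thick, sticking out 6 mm. Shut, it is 57 mm in front of the hinge line and 48 mm above it. The black switch housing in the guard (56 mm wide, 4 to 48 mm in front of the hinge line) is 22 mm above that line: 24 mm of clear height under the tab
- bath_toggle (a joint): The bath's steel bat toggle under its guard: 0 = off, leaning 0.40 rad towards the robot (unit's -x); 0.80 = on, leaning 0.40 rad away (unit's +x). Snaps over its middle to either side; takes about 2 N at the tip
- bath_toggle_tip (a point): Very end of the bath's toggle lever (moves with it). The lever is 32 mm long from its pivot, 9 mm thick near the tip, 6 mm lower down; the pivot is 24 mm in front of the guard's hinge line and 24 mm above it
- warmer_guard (a joint): The warmer's guard, same build as the bath's: 0 shut, grows as it is lifted. Leave it shut
- warmer_toggle (a joint): The warmer's toggle, same build as the bath's: 0 off, 0.80 on. Leave it off
- warmer_guard_hinge (a point): Middle of the hinge line of the warmer's guard, at unit x = -72, y = -60 mm, 4 mm above its deck; same guard size as the bath's
- slide_rack: Loose steel rack of glass slides on the warmer's hot plate, 80 x 34 x 43 mm; origin: centre of its underside
- blade_box: Loose blue blade dispenser, 58 x 24 x 16 mm, lying on the bath's deck left of the guard, about 25 mm from it; origin: centre of its underside
- forceps: Loose steel forceps, 106 mm long, 17 mm wide, 6 mm high, lying on the warmer's deck left of its guard; origin: middle of its underside
- mug: Loose white enamel mug with a dark rim, 86 mm across, 87 mm high, handle 70 mm out at its +y; on the bench; origin: centre of its underside
- bottle: Loose amber bottle, 60 mm across, 125 mm high; on the bench; origin: centre of its underside
- cassettes: Loose stack of three embedding cassettes, 40 x 28 x 19 mm; on the bench in front of the units; origin: centre of its underside
- brush: Loose brush, 170 mm long, lying on the bench in front of the units; origin: on its underside

How it is judged:
By the outcome, as a careful person would: the job done as asked, in the order asked, and still so for the second after the job is handed in, with the robot touching nothing.
It also fails if it takes over 32 s, if anything falls off the work surface, if the arm or the gripper's body presses on something with over 40 N, if the wrist force passes 120 N, or if a joint passes its speed limit or range.

ROBOT

A 6-joint arm with a two-finger parallel gripper is mounted at the origin on the work surface. World frame = base frame: x ahead of the robot, y to its left, z up, the work surface at z = 0. Lengths are in mm, angles in rad, forces in N, time in s.
With the tool pointing down it reaches from about 275 to 1000 mm from the base axis. Payload 8.4 kg.
Tool frame: the origin (TCP) lies on the centre line of the jaws, within the pads' length; the fingertips stand r.tip_reach ahead of it and the grasp point (between the pads) lies 11 mm behind it (r.tip_reach is the distance from the TCP to the fingertips, in mm); z points along the fingers, y is the line along which they close (so a half turn about z gives the same grasp; the last joint's range is limited). The gripper opens to 85 mm and grips with 20 to 120 N. Pads are 22 mm wide; open, the fingers measure 114 mm over their backs; the gripper's body (76 mm by 85 mm) begins 54 mm behind the grasp point. The pads swing forward as they close: fully open they stand 13 mm farther back than shut.
Start: joints at [1.202, 0.353, 1.633, -0, 1.155, -0.002], TCP at [224.143, 583.428, 239.281] pointing down, gripper open.
Joint ranges: [-2.63, 2.63], [-0.92, 2.1], [0.06, 2.66], [-1.3, 4.44], [0, 2.69], [-3.02, 3.02]. Speed limits (rad/s): [2.22, 2.22, 2.79, 3.14, 3.14, 3.14].

INTERFACE

Orientations are given as [roll, pitch, yaw] about the fixed x, y, z axes, in that order (R = Rz(yaw) Ry(pitch) Rx(roll)).
In Python, from rig import r gives the robot as it stands.
- The arm moves only by the tool carry_out, never from a script. Its argument "targets" is a list of rows, each an object with "dp": the shift along the tool's x, y, z in mm, a list of three; "yaw": the turn about the tool's z in degrees. A call has 1 to 12 rows; each row is the pose to reach, as a shift and turn from the pose commanded when the call began, along the tool's axes at that moment; what a row does not reach only later rows make up. A row lasts 1/8 s, in which the tool goes at most 62.5 mm and 10.7 degrees, less where a joint would pass 70% of its speed; a pose out of reach is approached as far as the arm can. A call with a gripper value outside its range is refused whole. "fingers" is the opening, from -1 (shut) to 1 (fully open), so that 0 is half open, set as the call begins (left out, the last holds). The fingers move at their own pace and stop on an object; "grip_force" is the grip in N (left out, the last holds). Time passes only in rows, so rows that repeat a pose let the fingers close. It gives the time, the measured TCP pose, the force, the opening and the grip force at its end, in the units of the state.
- r.sense(): the state, without advancing time (a new reading comes with each control period).
- r.grab_frame(name): name is "side" or "top" or "wrist"; returns the picture (420x560x3 uint8, red, green, blue); there is no depth.
- r.get_calibration(name): a dict with "fx", "fy", "cx", "cy" (pixels), "rvec" (rotation vector, rad) and "tvec" (3), from world to camera coordinates, as OpenCV has them. Camera axes: x right, y down, z forward; pixel columns grow to the right and rows downward; lengths in mm; the calibration is good to about 2 mm. The wrist camera is an equidistant fisheye: a pixel r from the principal point sees the ray r / f radians off the axis. A picture is of the moment at which its call begins: read the wrist's pose just before it. get_calibration takes no time and is no camera call; for the wrist camera it gives the pose at the moment of the call.
- r.sign_off(): hands the job in; it is judged then, once.
The state is a dict: "clock": time; "qpos": joint angles; "qvel": joint speeds; "joint_efforts": joint torques, N m; "eef_pos": TCP position; "tcp_rot": TCP orientation; "contact_force": force on the tool from outside, world axes, zero at the start; "wrist_torque": the same for the moment, N m; "opening": opening from 0.0 (shut) to 1.0 (fully open); "grasp_force": force on a finger pad.
Only numpy, scipy, OpenCV 4.12 (cv2) and the standard library are available. Lean on these libraries where they do the work, as an engineer would, in place of code of your own. Each camera call takes 0.05 s, during which the arm holds its last target. There are 200 camera calls.

## Working session

There is one attempt and no reset: what is moved stays moved. The work goes in short steps, Python scripts to look and compute and a tool call to move; the robot and the scene stay as the last step left them, time stands still between calls to the robot, and variables do not carry over. Pictures are saved under pics/ and viewed, at most 10 in all, crops included, and the job is handed in when it is done.

Besides the shell and the picture viewer there is one more tool, called as name(argument=value, ...), one argument or row to a line, values as JSON. carry_out: Moves the arm, as the interface text tells. Its arguments: {"type":"object","properties":{"targets":{"type":"array","items":{"type":"object","properties":{"dp":{"type":"array","items":{"type":"number"}},"yaw":{"type":"number"}}}},"fingers":{"type":"number"},"grip_force":{"type":"number"}},"required":["targets"]}

```bash
mkdir -p pics; python3 - <<'E'
from rig import r
import cv2
s=r.sense();print(s,r.tip_reach)
for n in("top","side"):
    print(n,r.get_calibration(n));cv2.imwrite(f"pics/{n}.png",r.grab_frame(n)[:,:,::-1])
E
```

```text
{'clock': 0.0, 'qpos': array([ 1.20161018e+00,  3.53629112e-01,  1.63415698e+00, -1.35434675e-05,
        1.15520748e+00, -2.41984284e-03]), 'qvel': array([ 1.26279396e-03,  2.72812495e-04,  7.43742377e-05,  2.24364889e-03,
       -6.46165651e-04,  4.77500122e-04]), 'joint_efforts': array([-4.34169837e-03, -6.05255270e+01, -3.42056429e+01, -3.60150134e-04,
        9.28063964e-03, -1.14097804e-05]), 'eef_pos': array([223.96641949, 582.97882088, 238.56379126]), 'tcp_rot': array([-3.14019171e+00,  8.99291478e-06,  2.77483184e+00]), 'contact_force': array([0.98060667, 0.17543106, 0.14806238]), 'wrist_torque': array([-0.02484241,  0.0262539 ,  0.03869963]), 'grasp_force': 0.0, 'opening': 0.9988136281970982} 8.0
top {'fx': 408.3936018001119, 'fy': 408.3936018001119, 'cx': 283.54097729138823, 'cy': 208.9923174215963, 'rvec': array([ 2.07453692, -2.15314152,  0.2275551 ]), 'tvec': array([   7.70831077,  567.87112586, 1073.10715625])}
side {'fx': 512.284377818241, 'fy': 512.284377818241, 'cx': 279.9589764912677, 'cy': 214.10670937986973, 'rvec': array([ 2.07055021, -0.46707383,  0.26111927]), 'tvec': array([-494.6074855 ,  227.42836288, 1206.14969838])}
```

View pics/top.png

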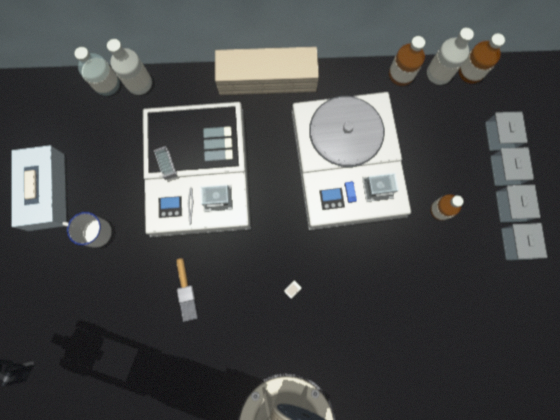

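View pics/side.png

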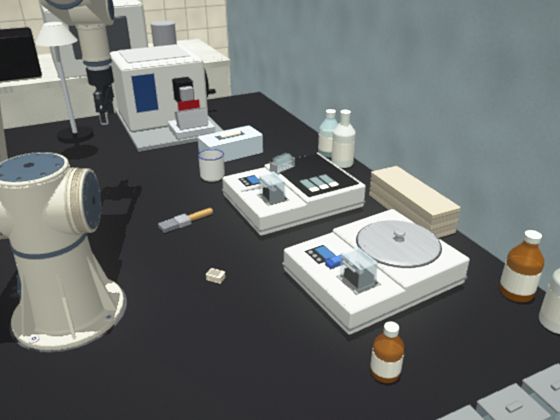

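The top view shows the bath at right: lid at about (346,131), guard (380,186), blade box (350,191). The warmer is at left. The side view shows the bath guard at about (360,268). Next I zoom in on the bath.

```bash
cat > h.py <<'E'
import numpy as np,cv2
from rig import r
def cam(n):
    c=r.get_calibration(n);R=cv2.Rodrigues(np.array(c['rvec']))[0];t=np.array(c['tvec'])
    K=np.array([[c['fx'],0,c['cx']],[0,c['fy'],c['cy']],[0,0,1]]);return K,R,t
def ray(n,uv):
    K,R,t=cam(n);d=R.T@np.linalg.inv(K)@np.array([*uv,1.]);return -R.T@t,d
def plane(n,uv,z):
    C,d=ray(n,uv);return C+d*(z-C[2])/d[2]
def proj(n,P):
    K,R,t=cam(n);p=K@(R@np.array(P,float)+t);return p[:2]/p[2]
E
python3 - <<'E'
from h import *
a=cv2.imread("pics/top.png");b=cv2.imread("pics/side.png")
print("cams",ray("top",(0,0))[0],ray("side",(0,0))[0])
g=a.min(2); m=(g>150).astype(np.uint8); m[:, :270]=0;m[:,430:]=0;m[:88]=0;m[240:]=0
cs=cv2.findContours(m,cv2.RETR_EXTERNAL,cv2.CHAIN_APPROX_NONE)[0];c=max(cs,key=cv2.contourArea)
h=cv2.convexHull(c);print(cv2.contourArea(h),cv2.approxPolyDP(h,4,True).reshape(-1,2).tolist())
# lid
hsv=cv2.cvtColor(a,cv2.COLOR_BGR2HSV)
l=((g<165)&(g>70)).astype(np.uint8);l[:90]=0;l[172:]=0;l[:,:300]=0;l[:,392:]=0
l=cv2.morphologyEx(l,cv2.MORPH_OPEN,np.ones((5,5)))
c=max(cv2.findContours(l,cv2.RETR_EXTERNAL,cv2.CHAIN_APPROX_NONE)[0],key=cv2.contourArea);print("lid",cv2.fitEllipse(c))
A=cv2.resize(a[85:235,285:420],None,fx=4,fy=4,interpolation=cv2.INTER_CUBIC)
cv2.imwrite("pics/tz.png",A)
cv2.imwrite("pics/sz.png",cv2.resize(b[200:330,275:475],None,fx=4,fy=4,interpolation=cv2.INTER_CUBIC))
E
```

```text
cams [ 333.55167809   -2.28063367 1167.40484802] [   56.17159608 -1041.21707511   814.78161131]
12293.5 [[386, 92], [409, 213], [311, 225], [293, 104]]Traceback (most recent call last):
  File "<stdin>", line 11, in <module>
ValueError: max() iterable argument is empty
```

```bash
python3 - <<'E'
from h import *
a=cv2.imread("pics/top.png");b=cv2.imread("pics/side.png")
A=cv2.resize(a[85:235,285:420],None,fx=4,fy=4,interpolation=cv2.INTER_CUBIC)
cv2.imwrite("pics/tz.png",A)
cv2.imwrite("pics/sz.png",cv2.resize(b[200:330,275:475],None,fx=4,fy=4,interpolation=cv2.INTER_CUBIC))
for uv,z in(((311,225),78),((409,213),78),((386,92),88),((293,104),88)):print(uv,plane("top",uv,z).round(1))
g=cv2.cvtColor(a,cv2.COLOR_BGR2GRAY);print(g[131,296:400:3],g[195,395:415])
E
```

```text
(311, 225) [516.9 -85.8  78. ]
(409, 213) [ 540.1 -354.2   78. ]
(386, 92) [ 894.7 -320.6   88. ]
(293, 104) [867.1 -51.6  88. ]
[144 237 239 239 228 165 185 186 187 187 186 186 183 184 185 183 119 113
 119 171 177 178 178 177 179 181 180 181 179 121 235 236 235 211  53] [238 239 238 238 238 239 238 238 238 237 236 228 182 106  60  54  54  55
  54  52]
```

View pics/tz.png

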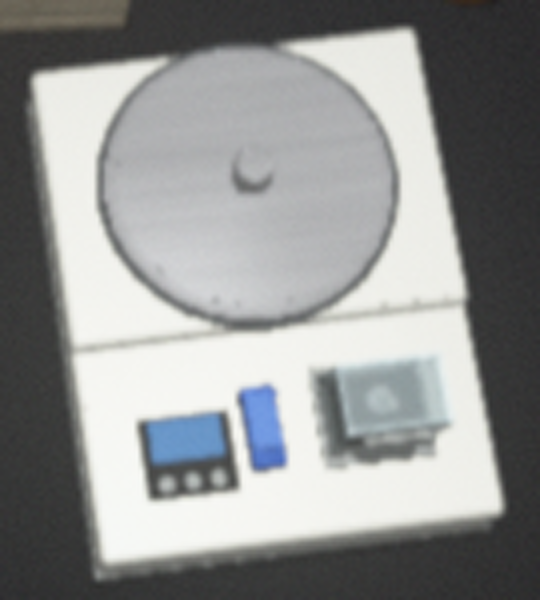

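View pics/sz.png

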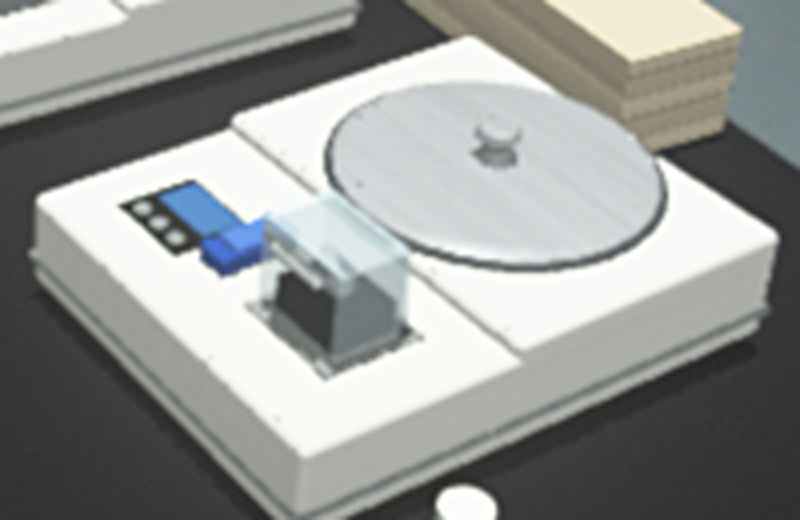

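The zooms show clean top-face corners. Top zoom: FL(103,562), FR(504,515), RR(414,28), RL(32,74). Side zoom: FR(302,455), RR(778,237), RL(470,37), FL(37,197). The guard has its tab facing the robot. Next I triangulate and fit the pose.

```bash
cat >> h.py <<'E'
def tri(u,v):
    A=[];b=[]
    for n,p in(("top",u),("side",v)):
        C,d=ray(n,p);d=d/np.linalg.norm(d);M=np.eye(3)-np.outer(d,d);A.append(M);b.append(M@C)
    return np.linalg.lstsq(np.vstack(A),np.hstack(b),rcond=None)[0]
zt=lambda U:((U[0]+.5)/4-.5+285,(U[1]+.5)/4-.5+85)
zs=lambda U:((U[0]+.5)/4-.5+275,(U[1]+.5)/4-.5+200)
def fit(L,W):
    L=np.array(L,float);W=np.array(W);l0=L.mean(0);w0=W.mean(0)
    l=L-l0;w=W-w0;th=np.arctan2((l[:,0]*w[:,1]-l[:,1]*w[:,0]).sum(),(l*w).sum())
    R=np.array([[np.cos(th),-np.sin(th)],[np.sin(th),np.cos(th)]])
    o=w0-R@l0;return th,o,(W-(L@R.T+o))
E
python3 - <<'E'
from h import *
L=[(-180,140),(-180,-140),(180,-140),(180,140)];Z=[78,78,88,88]
T=[(103,562),(504,515),(414,28),(32,74)];S=[(37,197),(302,455),(778,237),(470,37)]
for name,W in(("top",[plane("top",zt(t),z)[:2] for t,z in zip(T,Z)]),("side",[plane("side",zs(t),z)[:2] for t,z in zip(S,Z)])):
    th,o,e=fit(L,W);print(name,np.degrees(th).round(2),o.round(1),e.round(1).tolist())
print([tri(zt(t),zs(s)).round(1).tolist() for t,s in zip(T,S)])
# guard top corners: hinge-front etc from top zoom: rear-left/right, front-left/right on z=144
G=[(335,362),(437,358),(448,428),(345,434)]
print([plane("top",zt(t),144).round(1).tolist() for t in G])
E
```

```text
top 5.14 [ 705.2 -205. ] [[3.2, -2.4], [0.3, 2.1], [-1.4, 1.5], [-2.1, -1.2]]
side 5.12 [ 704.2 -210.3] [[3.7, -2.3], [1.8, 2.2], [-2.8, 1.9], [-2.7, -1.9]]
[[517.7, -84.5, 74.5], [540.5, -360.1, 74.4], [897.6, -328.0, 84.2], [872.4, -51.0, 83.7]]
[[631.9, -237.1, 144.0], [632.2, -303.8, 144.0], [585.0, -306.5, 144.0], [583.4, -239.6, 144.0]]
```

carry_out(
  targets=[
    {"dp":[-20,-23,0],"yaw":5},
    {"dp":[-55,-63,0],"yaw":13},
    {"dp":[-92,-105,0],"yaw":22},
    {"dp":[-129,-147,0],"yaw":31},
    {"dp":[-166,-189,0],"yaw":40},
    {"dp":[-203,-231,0],"yaw":49},
    {"dp":[-240,-273,0],"yaw":58},
    {"dp":[-277,-315,0],"yaw":67},
    {"dp":[-314,-357,0],"yaw":76},
    {"dp":[-351,-399,0],"yaw":85},
    {"dp":[-388,-442,0],"yaw":94},
    {"dp":[-425,-485,0],"yaw":102},
  ],
  fingers=-1,
  grip_force=20,
)

```text
clock: 1.6
eef_pos: [447.2, -23.6, 239.3]
tcp_rot: [3.141, -0.0, 0.99]
contact_force: [1.9, 1.4, 0.4]
opening: -0.004
grasp_force: 0.0
```

```bash
cat >> h.py <<'E'
from scipy.spatial.transform import Rotation as Ro
def totool(tgt,yaw):
    s=r.sense();p=s['eef_pos'];M=Ro.from_euler('xyz',s['tcp_rot']).as_matrix()
    return (M.T@(np.array(tgt)-p)).round(1), round(np.degrees(s['tcp_rot'][2]-yaw),1)
E
python3 - <<'E'
from h import *
s=r.sense();print(s['clock'],s['eef_pos'],s['tcp_rot'],s['opening'],s['qpos'],r.tip_reach)
print(totool((543,-281,239),.0895))
E
```

```text
1.6 [447.16133008 -23.60334814 239.29623212] [ 3.14146228e+00 -2.19728140e-04  9.89531172e-01] -0.00420419679312461 [-5.61790179e-02  7.18366061e-02  1.99482509e+00  1.41876029e-04
  1.07470800e+00  5.25018634e-01] 8.0
(array([-162.5,  221.4,    0.3]), np.float64(51.6))
```

carry_out(
  targets=[
    {"dp":[-30,40,0],"yaw":9},
    {"dp":[-65,88,0],"yaw":19},
    {"dp":[-100,136,0],"yaw":29},
    {"dp":[-135,184,0],"yaw":39},
    {"dp":[-155,211,0],"yaw":47},
    {"dp":[-162,221,0],"yaw":51.5},
    {"dp":[-162,221,0],"yaw":51.5},
  ],
)

```text
clock: 2.48
eef_pos: [543.8, -278.6, 238.7]
tcp_rot: [-3.141, 0.001, 0.095]
contact_force: [0.6, 0.3, -0.3]
opening: 0.0
grasp_force: 0.0
```

```bash
python3 - <<'E'
from h import *
s=r.sense();print(s['clock'],s['eef_pos'],s['tcp_rot'],s['qvel'].round(3))
print(r.get_calibration("wrist"));cv2.imwrite("pics/w1.png",r.grab_frame("wrist")[:,:,::-1])
E
```

```text
2.475 [ 543.82394707 -278.62089712  238.66145585] [-3.14112630e+00  7.41335521e-04  9.51299956e-02] [ 0.021 -0.019  0.025  0.004  0.005 -0.038]
{'fx': 325.19226210127806, 'fy': 325.19226210127806, 'cx': 278.094428096971, 'cy': 208.10672493462425, 'rvec': array([-2.17189055,  1.97391252,  0.26372103]), 'tvec': array([-327.49310856,  462.62807558,  511.80133997])}
```

View pics/w1.png

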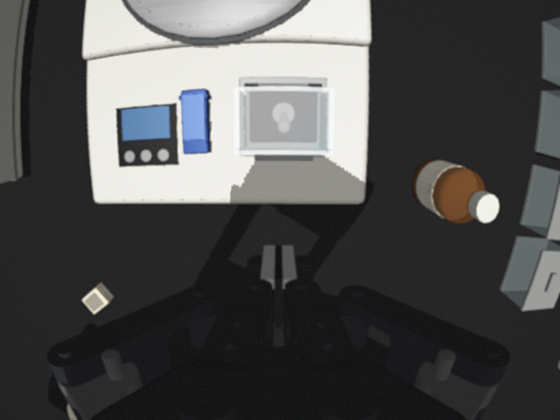

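The wrist view shows shut fingers (tip at about (279,246)), and the guard top outline from about (236,87) to (333,155). The front deck corners are at (94,203) and (366,203). The step edge ends are at about (87,58) and (369,43). I'll cast these to their planes.

```bash
cat >> h.py <<'E'
def wray(uv,c):
    R=cv2.Rodrigues(np.array(c['rvec']))[0];d=np.array([(uv[0]-c['cx'])/c['fx'],(uv[1]-c['cy'])/c['fy']]);th=np.linalg.norm(d)
    v=np.array([*(d/th*np.sin(th)),np.cos(th)]);return -R.T@np.array(c['tvec']),R.T@v
def wplane(uv,z,c):
    C,d=wray(uv,c);return C+d*(z-C[2])/d[2]
E
python3 - <<'E'
from h import *
c=r.get_calibration("wrist");a=cv2.imread("pics/w1.png")
print("cam",wray((0,0),c)[0])
P={"FL":((94,203),78),"FR":((366,203),78),"SL":((87,58),78),"SR":((369,43),78),"guardRL":((237,88),144),"gRR":((334,88),144),"gFR":((332,155),144),"gFL":((236,155),144),"baseRL":((241,79),82),"baseRR":((326,79),82),"tipL":((262,246),231),"tipR":((296,246),231)}
for k,(u,z) in P.items():print(k,wplane(u,z,c).round(1))
W=[wplane(P[k][0],78,c)[:2] for k in("FL","FR")]
print(fit([(-180,140),(-180,-140)],W))
cv2.imwrite("pics/w1z.png",cv2.resize(a[60:260,210:380],None,fx=3,fy=3,interpolation=cv2.INTER_CUBIC))
E
```

```text
cam [ 608.72775855 -270.27590246  372.79279447]
FL [515.9 -84.7  78. ]
FR [ 542.4 -361.    78. ]
SL [666.6 -70.6  78. ]
SR [ 693.5 -345.5   78. ]
guardRL [ 630.3 -239.2  144. ]
gRR [ 637.2 -306.4  144. ]
gFR [ 589.6 -310.3  144. ]
gFL [ 582.9 -242.6  144. ]
baseRL [ 644.5 -233.6   82. ]
baseRR [ 652.1 -308.3   82. ]
tipL [ 551.4 -268.1  231. ]
tipR [ 552.9 -284.   231. ]
(np.float64(0.09566923497586613), array([ 708.32336737, -205.67154324]), array([[ 0.11499267, -1.19831239],
       [-0.11499267,  1.19831239]]))
```

View pics/w1z.png

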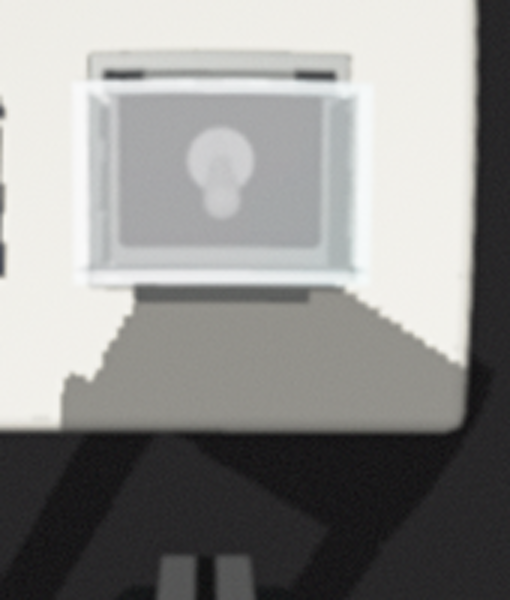

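Hinge estimated at (641,-272,82), yaw 0.095, and the top, side and wrist views agree to about 3 mm. Next I descend in front of the guard with the tip about 32 mm above the hinge line.

carry_out(
  targets=[
    {"dp":[0,1,15]},
    {"dp":[0,3,45]},
    {"dp":[0,3,75]},
    {"dp":[0,3,103]},
    {"dp":[0,3,114]},
    {"dp":[0,3,117]},
    {"dp":[6,3,117]},
    {"dp":[14,3,117]},
    {"dp":[18,3,117]},
    {"dp":[18,3,117]},
  ],
)

```text
schema error: expected keys dp, yaw
```

```bash
python3 - <<'E'
from h import *
s=r.sense();print(s['clock'],s['eef_pos'],s['tcp_rot'],s['contact_force'])
c=r.get_calibration("wrist");a=r.grab_frame("wrist")[:,:,::-1];b=r.grab_frame("side")[:,:,::-1]
z=cv2.resize(a[60:260,210:380],None,fx=2.5,fy=2.5,interpolation=cv2.INTER_CUBIC)
y=cv2.resize(b[200:300,300:430],None,fx=2.8,fy=5/1,interpolation=cv2.INTER_CUBIC)
y=cv2.resize(b[200:325,300:392],None,fx=4,fy=4,interpolation=cv2.INTER_CUBIC)
cv2.imwrite("pics/w2.png",np.hstack([z,y]));print(z.shape,y.shape)
E
```

```text
2.525 [ 543.56632206 -277.83144777  238.71496284] [-3.14080079e+00  9.23830465e-04  9.69445814e-02] [ 0.13508384 -0.01983295 -0.74065767]
(500, 425, 3) (500, 368, 3)
```

View pics/w2.png

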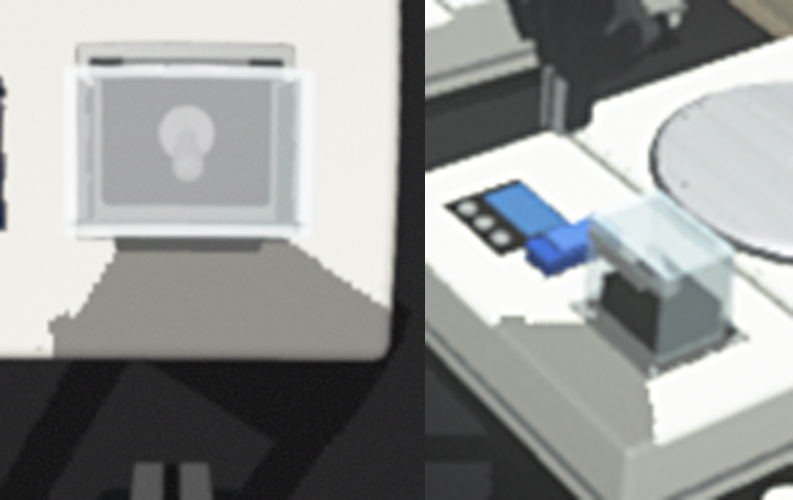

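The call was refused because every row needs a yaw, so nothing moved and the picture still shows the hover pose. I'll repeat it with yaw 0.

carry_out(
  targets=[
    {"dp":[0,1,15],"yaw":0},
    {"dp":[0,3,45],"yaw":0},
    {"dp":[0,3,75],"yaw":0},
    {"dp":[0,3,103],"yaw":0},
    {"dp":[0,3,114],"yaw":0},
    {"dp":[0,3,117],"yaw":0},
    {"dp":[6,3,117],"yaw":0},
    {"dp":[14,3,117],"yaw":0},
    {"dp":[18,3,117],"yaw":0},
    {"dp":[18,3,117],"yaw":0},
  ],
)

```text
clock: 3.88
eef_pos: [562.8, -279.3, 122.6]
tcp_rot: [3.141, -0.001, 0.096]
contact_force: [0.3, -0.4, -0.1]
opening: 0.001
grasp_force: 0.0
```

```bash
cat > look.py <<'E'
from h import *
import sys
s=r.sense();print(s['clock'],s['eef_pos'].round(1),s['tcp_rot'].round(3),s['contact_force'].round(2))
H=np.array([641,-272,82]);d=s['eef_pos']-H;c,n=np.cos(.095),np.sin(.095)
print("unit rel hinge x,y, tip z",(c*d[0]+n*d[1]).round(1),(-n*d[0]+c*d[1]).round(1),(d[2]-8).round(1))
a=r.grab_frame("wrist")[:,:,::-1];b=r.grab_frame("side")[:,:,::-1]
z=cv2.resize(a[60:260,210:380],None,fx=2.5,fy=2.5,interpolation=cv2.INTER_CUBIC)
y=cv2.resize(b[200:325,300:392],None,fx=4,fy=4,interpolation=cv2.INTER_CUBIC)
cv2.imwrite(sys.argv[1],np.hstack([z,y]))
E
python3 look.py pics/w3.png
```

```text
3.875 [ 562.8 -279.3  122.6] [ 3.141e+00 -1.000e-03  9.600e-02] [ 0.34 -0.43 -0.09]
unit rel hinge x,y, tip z -78.6 0.2 32.6
```

View pics/w3.png

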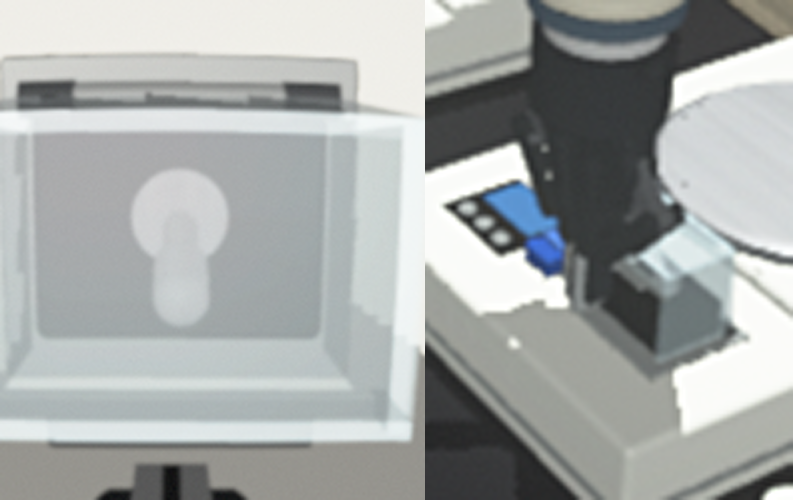

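The finger is in front of the tab and about 1 mm left of centre. The toggle tip is at about (181,300) and the finger at about (172,470). Next I swing the guard up gently.

carry_out(
  targets=[
    {"dp":[3,1,0],"yaw":0},
    {"dp":[6,1,0],"yaw":0},
    {"dp":[9,1,-1],"yaw":0},
    {"dp":[12,1,-2],"yaw":0},
    {"dp":[15,1,-3],"yaw":0},
    {"dp":[18,1,-4],"yaw":0},
    {"dp":[21,1,-5],"yaw":0},
    {"dp":[23,1,-5],"yaw":0},
    {"dp":[23,1,-5],"yaw":0},
  ],
)

```text
clock: 5.1
eef_pos: [585.5, -278.0, 127.2]
tcp_rot: [3.142, -0.0, 0.096]
contact_force: [-1.1, -0.1, 0.1]
opening: -0.0
grasp_force: 0.4
```

```bash
python3 look.py pics/w4.png
```

```text
5.1 [ 585.5 -278.   127.2] [ 3.142 -0.     0.096] [-1.08 -0.11  0.07]
unit rel hinge x,y, tip z -55.8 -0.7 37.2
```

View pics/w4.png

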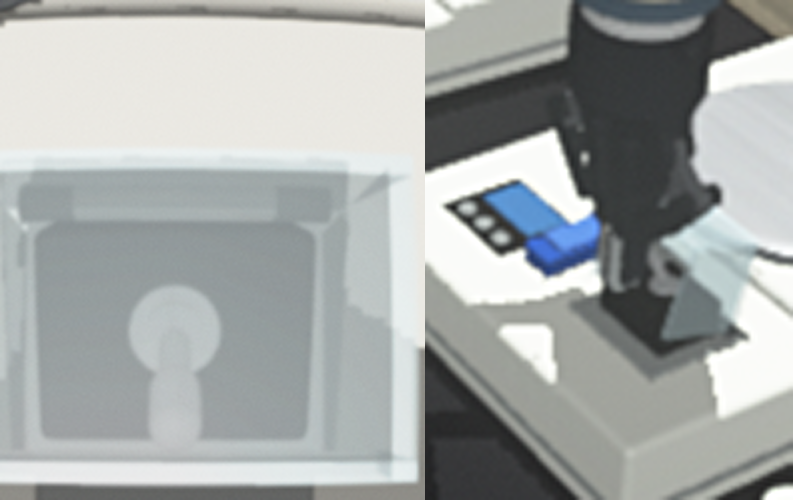

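The guard is up on the finger and the toggle tip (175,430) is just ahead of it. Now I push the toggle over.

carry_out(
  targets=[
    {"dp":[2,0,0],"yaw":0},
    {"dp":[4,0,0],"yaw":0},
    {"dp":[6,0,0],"yaw":0},
    {"dp":[8,0,0],"yaw":0},
    {"dp":[10,0,0],"yaw":0},
    {"dp":[12,0,0],"yaw":0},
    {"dp":[14,0,0],"yaw":0},
    {"dp":[16,0,0],"yaw":0},
    {"dp":[18,0,0],"yaw":0},
    {"dp":[20,0,0],"yaw":0},
    {"dp":[21,0,0],"yaw":0},
    {"dp":[21,0,0],"yaw":0},
  ],
)

```text
clock: 6.7
eef_pos: [606.2, -276.0, 127.2]
tcp_rot: [3.142, -0.0, 0.096]
contact_force: [-0.2, -0.0, 0.1]
opening: -0.004
grasp_force: 0.2
```

```bash
python3 look.py pics/w5.png
```

```text
6.7 [ 606.2 -276.   127.2] [ 3.142 -0.     0.096] [-0.15 -0.01  0.06]
unit rel hinge x,y, tip z -35.0 -0.7 37.2
```

View pics/w5.png

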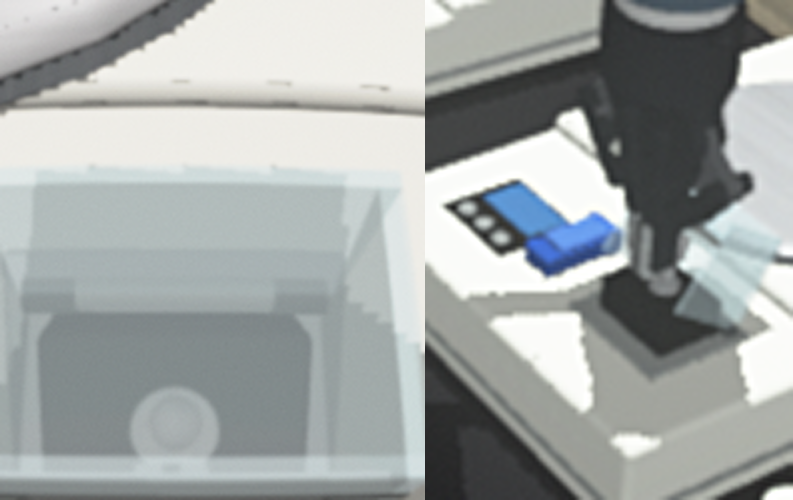

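The toggle is on: its tip coincides with the collar centre at (175,425), which matches the on lean from this camera position, and the push force has dropped to about 0. The guard still rests on the finger. Next I draw the finger straight out.

carry_out(
  targets=[
    {"dp":[-2,0,0],"yaw":0},
    {"dp":[-6,0,0],"yaw":0},
    {"dp":[-10,0,0],"yaw":0},
    {"dp":[-14,0,0],"yaw":0},
    {"dp":[-18,0,0],"yaw":0},
    {"dp":[-22,0,1],"yaw":0},
    {"dp":[-26,0,2],"yaw":0},
    {"dp":[-31,0,2],"yaw":0},
    {"dp":[-37,0,2],"yaw":0},
    {"dp":[-44,0,2],"yaw":0},
    {"dp":[-52,0,2],"yaw":0},
    {"dp":[-58,0,2],"yaw":0},
  ],
)

```text
clock: 8.3
eef_pos: [547.7, -281.7, 125.3]
tcp_rot: [-3.142, 0.0, 0.096]
contact_force: [-0.1, 0.3, -0.1]
opening: 0.004
grasp_force: 0.0
```

carry_out(
  targets=[
    {"dp":[-3,0,-5],"yaw":0},
    {"dp":[-3,0,-25],"yaw":0},
    {"dp":[-3,0,-55],"yaw":0},
    {"dp":[-3,0,-85],"yaw":0},
    {"dp":[-3,0,-108],"yaw":0},
    {"dp":[-3,0,-115],"yaw":0},
    {"dp":[-3,0,-115],"yaw":0},
    {"dp":[-3,0,-115],"yaw":0},
  ],
)

```text
clock: 9.3
eef_pos: [544.8, -281.6, 239.1]
tcp_rot: [-3.141, 0.001, 0.096]
contact_force: [-0.2, 0.4, -0.5]
opening: 0.002
grasp_force: 0.0
```

```bash
python3 - <<'E'
from h import *
s=r.sense();print(s['clock'],s['eef_pos'].round(1),s['contact_force'].round(2))
c=r.get_calibration("wrist");a=r.grab_frame("wrist")[:,:,::-1];b0=cv2.imread("pics/w1.png");cv2.imwrite("pics/end.png",a)
t0=cv2.imread("pics/side.png");t1=r.grab_frame("side")[:,:,::-1];d=cv2.absdiff(t0,t1).max(2)
# guard-outline check, side view: guard region difference vs. start (shut)
print("side diff guard region",d[248:292,340:380].mean().round(1),"deck ref",d[240:290,400:440].mean().round(1))
print("where>40:",np.argwhere(d[245:295,338:382]>40).shape)
# camera pose shift vs first wrist view, then column through guard: edges
g=cv2.cvtColor(a,cv2.COLOR_BGR2GRAY);g0=cv2.cvtColor(b0,cv2.COLOR_BGR2GRAY)
for n,G in(("start",g0),("end",g)):
    T=g0[82:160,232:340]; m=cv2.matchTemplate(G,T,cv2.TM_CCOEFF_NORMED);print(n,cv2.minMaxLoc(m)[1],cv2.minMaxLoc(m)[3])
    # toggle profile in column 284: bright vs housing
    print(G[90:160:2,284])
E
```

```text
9.3 [ 544.8 -281.6  239.1] [-0.24  0.37 -0.55]
side diff guard region 9.1 deck ref 3.4
where>40: (202, 2)
start 0.9999995827674866 (232, 82)
[221 165 167 169 168 168 186 206 207 207 205 199 195 198 196 196 199 204
 204 201 197 185 167 167 167 165 185 203 200 193 226 238 192 100  97]
end 0.9730605483055115 (228, 83)
[231 184 178 194 197 195 190 189 192 199 204 204 205 206 206 208 206 185
 165 167 168 167 167 166 166 165 175 199 201 197 199 235 231 125  95]
```

The guard outline matches its initial shut pattern (0.97 correlation, shifted about 1 px, as the pose change predicts). The toggle's bright spot has moved away from the robot. The finger is clear, so I hand in.

```bash
python3 -c "
from rig import r
print(r.sign_off())"
```

```text
the job is handed in; nothing more can be done
None
```

The bath's toggle is flipped to on and its guard has dropped shut again, judging by the final camera images. The fingers touched only the bath's guard and toggle, and I handed the job in about 9.3 s into the 32 s limit.

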